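Step the lot counter to 7

ROBOT

A 6-joint arm with a two-finger parallel gripper is mounted at the origin on the work surface. World frame = base frame: x ahead of the robot, y to its left, z up, the work surface at z = 0. Lengths are in m, angles in rad, forces in N, time in s.
With the tool pointing down it reaches from about 0.35 to 0.85 m from the base axis. Payload 8.1 kg.
Tool frame: the origin (TCP) lies midway between the tips of the shut fingers; the grasp point (between the pads) lies 19 mm behind it (robot.grip_point_offset is the distance from the TCP to the grasp point, in m); z points along the fingers, y is the line along which they close (so a half turn about z gives the same grasp; the last joint's range is limited). The gripper opens to 93 mm and grips with 3 to 60 N. Pads are 15 mm wide; open, the fingers measure 128 mm over their backs; the gripper's body (75 mm by 188 mm) begins 65 mm behind the grasp point.
Start: joints at [-1.327, 0.13, 1.488, -0, 1.523, -0.085], TCP at [0.194, -0.568, 0.186] pointing down, gripper open.
Joint ranges: [-2.96, 2.96], [-0.89, 2.26], [0.02, 2.5], [-1.34, 4.48], [0, 2.73], [-2.66, 2.66]. Speed limits (rad/s): [2.39, 2.39, 2.79, 3.14, 3.14, 3.14].

INTERFACE

Orientations are given as a rotation vector (axis times angle).
In Python, from plant import robot, read_camera, job gives the robot as it stands.
- The arm moves only by the shell command python3 -m inch 'ROWS' [FORCE]. ROWS is JSON, one flat list of numbers, 5 for each row, row after row: the shift along the world's x, y, z in mm, then the turn about the world's z in degrees, then the opening in per cent of the stroke, from 0 (shut) to 100 (fully open). In form: [dx, dy, dz, yaw, hand, dx, dy, dz, yaw, hand, ...]. A call has 1 to 10 rows; each row is the pose to reach, as a shift and turn from the pose commanded when the call began; what a row does not reach only later rows make up. A row lasts 1/12 s, in which the tool goes at most 41.7 mm and 7.16 degrees, less where a joint would pass 70% of its speed; a pose out of reach is approached as far as the arm can. A call with a gripper value outside its range is refused whole. The fingers move at their own pace and stop on an object; FORCE is the grip in N (left out, the last holds). Time passes only in rows, so rows that repeat a pose let the fingers close. It gives the time, the measured TCP pose, the force, the opening and the grip force at its end, in the units of the state.
- robot.read_state(): the state, without advancing time (a new reading comes with each control period).
- read_camera(name): name is "scene" or "top" or "wrist"; returns a dict with "image" (400x640x3 uint8, blue, green, red), "K" (3x3 intrinsics, pixels), "extrinsics" (4x4, takes a point from world to camera coordinates); the wrist camera has in their place "mount" (4x4, takes a point from camera to tool coordinates, whose origin is the TCP and whose axes are the flange's). Camera axes: x right, y down, z forward; pixel columns grow to the right and rows downward; lengths in m; the calibration is good to about 2 mm. A picture is of the moment at which its call begins: read the wrist's pose just before it. There is no depth.
- job.close_job(): hands the job in; it is judged then, once.
The state is a dict: "t": time; "q": joint angles; "dq": joint speeds; "joint_torque": joint torques, N m; "tool_pos": TCP position; "orientation": TCP orientation; "force": force on the tool from outside, world axes, zero at the start; "wrist_torque": the same for the moment, N m; "opening": finger opening in m; "gripper_force": force on a finger pad.
Only numpy, scipy, OpenCV 4.12 (cv2) and the standard library are available. Lean on these libraries where they do the work, as an engineer would, in place of code of your own. Each camera call takes 0.05 s, during which the arm holds its last target. There are 200 camera calls.

TASK

The next lot of raw amber is lot 7: press the round plunger of the lot counter, one stroke at a time, until the number 7 stands in its window between the two pointers, then leave the plunger released. Do not turn the number drum by touching it, and leave the jar, the amber lump, the mug, the loupe and the brush where they are.

Things in the scene. Friction and masses are not known exactly. Their poses are not given: they have to be found in the camera images.
- counter: the lot counter, a grey metal desk device bolted down, 150 x 205 mm on the table. Origin on the table under its middle; x axis to its back (at yaw 0 away from the robot), y to its left, z up. Left: a hooded white eight-sided drum with black numbers 1 to 8. Right: a housing 98 mm high with a round black plunger. All but the plunger cap stays below 121 mm above the table.
- window (a point): the middle of the drum face in the top window, the number that counts: 36.5 mm left of the counter's origin (its +y), 112 mm above the table. Numbers are upright for a reader at the counter's front (its -x). Two small black pointers left and right of the window mark its middle; only the number lying level between them counts.
- cap_top (a point): centre of the top of the plunger's black mushroom cap, 62 mm across, 17 mm thick, flat-topped, 146 mm above the table when up, 58 mm right of the counter's origin (its -y). It moves with the plunger. Press it straight down, for example with shut fingertips.
- plunger (a joint): how far the plunger is down, in m: 0 up, 0.018 fully down on a firm stop. Sprung, it comes up by itself. It takes 1 to 2 N at the start and up to about 5 N on the way down. The drum clicks over to the next number 9 to 12 mm down; the pawl takes the next tooth only after the plunger has come up to within 1 mm of the top.
- drum (a joint): angle of the number drum in rad: 0 with 1 in the window, growing by 0.785 for each number: n stands in the window at (n - 1) x 0.785, 7 at 4.712. A detent holds it at each number. Each full press and release advances it by one; it only counts up, and 8 is followed by 1 (the value goes on growing). It starts at one of the numbers 1 to 5.
- jar: a closed amber glass jar, 64 mm across, 100 mm high, loose, standing to the right of the counter; origin under its centre
- raw_lump: a loose lump of raw amber, about 80 mm across and 50 mm high, lying to the left of the counter; origin under its centre
- mug: a loose white mug, 80 mm across, 95 mm high; origin under its centre
- loupe: a loose round magnifier with a straight black handle, 145 mm long, 14 mm high, lying flat; origin under the lens
- brush: a loose hand brush lying flat on the table; origin on its underside

How it is judged:
By the outcome, as a careful person would: the job done as asked, in the order asked, and still so for the second after the job is handed in, with the robot touching nothing.
It also fails if it takes over 54 s, if anything falls off the work surface, if the arm or the gripper's body presses on something with over 40 N, if the wrist force passes 120 N, or if a joint passes its speed limit or range.

## Working session

There is one attempt and no reset: what is moved stays moved. The work goes in short steps, Python scripts to look and compute and a shell command to move; the robot and the scene stay as the last step left them, time stands still between calls to the robot, and variables do not carry over. Pictures are saved under pics/ and viewed, at most 10 in all, crops included, and the job is handed in when it is done.

```bash
mkdir -p pics; python3 - <<'E'
from plant import robot, read_camera
import cv2, numpy as np
for n in("scene","top"):
    c=read_camera(n); cv2.imwrite(f"pics/{n}0.png",c["image"]); print(n,c["K"].tolist(),np.round(c["extrinsics"],4).tolist())
s=robot.read_state();print(s["t"],s["tool_pos"],s["orientation"])
E
```

```text
scene [[445.7404780019168, 0.0, 324.8565515363489], [0.0, 445.7404780019168, 204.22574312972796], [0.0, 0.0, 1.0]] [[-0.115, 0.9933, 0.0118, 0.0583], [0.778, 0.0975, -0.6206, -0.262], [-0.6176, -0.0622, -0.784, 1.6648], [0.0, 0.0, 0.0, 1.0]]
top [[479.1264580323058, 0.0, 315.41169341798866], [0.0, 479.1264580323058, 194.70502903284623], [0.0, 0.0, 1.0]] [[0.0164, -0.9998, 0.0142, -0.0281], [-0.9973, -0.0174, -0.0719, 0.4384], [0.0721, -0.013, -0.9973, 1.3942], [0.0, 0.0, 0.0, 1.0]]
0.1 [ 0.19363611 -0.56731361  0.184925  ] [-3.09764783e+00 -5.13872121e-01  2.05089182e-04]
```

View pics/scene0.png

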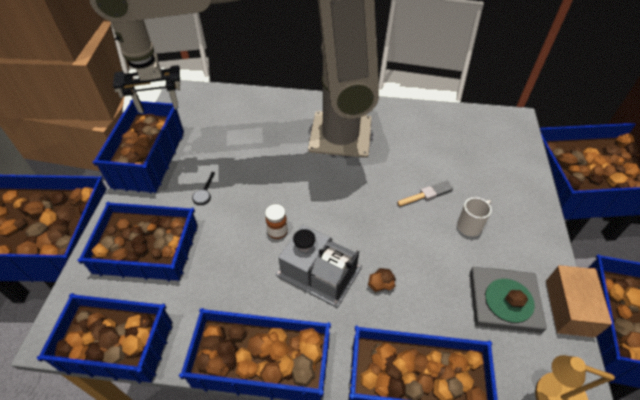

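View pics/top0.png

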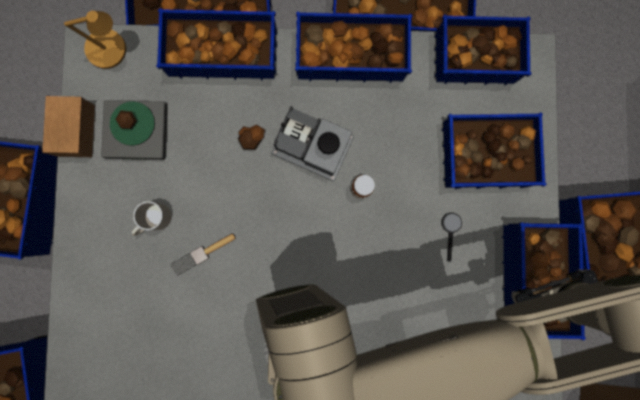

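The scene view shows the black cap at (304,239), with the drum left of it around (335,258). In the top view the cap is at (329,143) and the drum at (297,130). I'll triangulate the cap and zoom in on the drum.

```bash
cat > h.py <<'E'
import cv2, numpy as np
from plant import robot, read_camera
def blob(c,x,y,r=22):
    g=c["image"].max(2); m=(g<45).astype(np.uint8)
    m[:y-r]=0;m[y+r:]=0;m[:,:x-r]=0;m[:,x+r:]=0
    n,l,s,ce=cv2.connectedComponentsWithStats(m)
    i=min(range(1,n),key=lambda i:np.hypot(*(ce[i]-[x,y]))+(s[i,4]<40)*100); return ce[i],s[i]
P=lambda c:c["K"]@c["extrinsics"][:3]
E
python3 - <<'E'
from h import *
a=read_camera("scene");b=read_camera("top")
pa,sa=blob(a,304,237,14);pb,sb=blob(b,329,143,16);print(pa,sa,pb,sb)
X=cv2.triangulatePoints(P(a),P(b),pa,pb);print((X[:3]/X[3]).ravel())
for nm,p in((a,pa),(b,pb)):   # ray at z=.142
    M=P(nm);A=np.c_[M[:,:2],-np.r_[p,1]];print(np.linalg.solve(A,-(M[:,2]*.142+M[:,3]))[:2])
f=lambda i,k:cv2.resize(i,None,fx=k,fy=k,interpolation=cv2.INTER_CUBIC)
A=f(cv2.rotate(a["image"][225:300,270:365],cv2.ROTATE_180),4);B=f(b["image"][100:180,270:360],4)
h=max(len(A),len(B));pad=lambda i:cv2.copyMakeBorder(i,0,h-len(i),0,0,0)
cv2.imwrite("pics/crop.png",np.hstack([pad(A),pad(B)]))
E
```

```text
[303.7440273  238.87030717] [294 230  20  18 293] [328.12103746 142.85302594] [318 133  21  21 347]
[ 0.57195612 -0.05152017  0.13545578]
[ 0.57630407 -0.05094699]
[ 0.57074134 -0.051077  ]
```

View pics/crop.png

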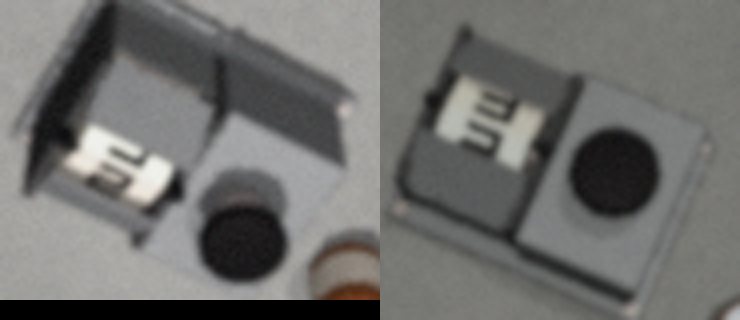

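The crop shows the drum, but the number isn't clearly readable (3, 5 or 2). The cap centre is about (0.571, -0.051). I'll move above it, fingers shut, and read the drum with the wrist camera.

```bash
python3 -m inch '[5,5,25,0,0, 20,25,50,0,0, 42,56,65,0,0, 65,88,75,0,0, 88,120,75,0,0, 111,152,75,0,0, 134,184,75,0,0, 157,216,75,0,0, 180,248,75,0,0, 203,280,75,0,0]' 10; python3 -m inch '[23,32,0,0,0, 46,64,0,0,0, 69,96,0,0,0, 92,128,0,0,0, 115,160,0,0,0, 135,190,0,0,0, 150,213,0,0,0, 165,228,0,0,0, 174,236,0,0,0, 174,236,0,0,0]'
python3 - <<'E'
from h import *
s=robot.read_state();c=read_camera("wrist");print(s["t"],s["tool_pos"],s["orientation"],s["force"],s["opening"],np.round(c["mount"],4).tolist(),c["K"].tolist())
cv2.imwrite("pics/w1.png",c["image"])
E
```

```text
t: 1.03
tool_pos: [0.3974, -0.2861, 0.2609]
orientation: [3.099, 0.514, 0.0]
force: [0.6, -0.8, 0.7]
opening: 0.0311
gripper_force: 0.0
t: 1.87
tool_pos: [0.5716, -0.0502, 0.2602]
orientation: [-3.098, -0.518, 0.001]
force: [-0.2, -0.0, -0.4]
opening: 0.0002
gripper_force: 0.0
1.8667 [ 0.57162588 -0.05022167  0.26015895] [-3.09800191e+00 -5.17771381e-01  9.75329296e-04] [-0.16470275 -0.01342441 -0.44339613] 0.00021192043212914772 [[0.0006, -0.9673, -0.2537, 0.0707], [1.0, 0.0002, 0.0014, 0.0001], [-0.0013, -0.2537, 0.9673, -0.1989], [0.0, 0.0, 0.0, 1.0]] [[358.88143619778157, 0.0, 322.89451204333125], [0.0, 358.88143619778157, 197.03919140358525], [0.0, 0.0, 1.0]]
```

View pics/w1.png

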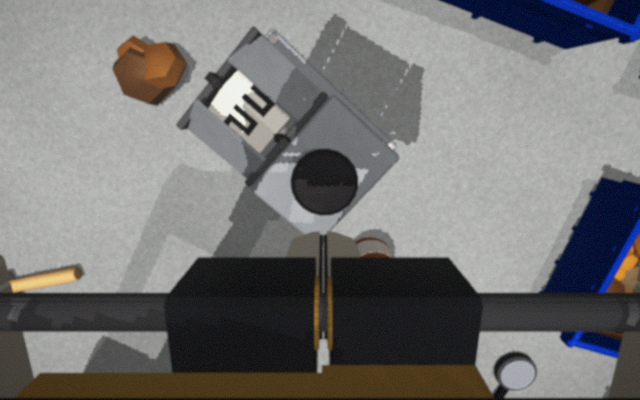

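The wrist view shows the cap at (324,181) and the window at about (248,108); the number is tilted by about 40°. I'll refine the cap position and crop the digit upright.

```bash
cat >> h.py <<'E'
from scipy.spatial.transform import Rotation as R
def PW(s,c):
    T=np.eye(4);T[:3,:3]=R.from_rotvec(s["orientation"]).as_matrix();T[:3,3]=s["tool_pos"]
    return c["K"]@np.linalg.inv(T@c["mount"])[:3]
def win(img,u,v,ang,k=6,r=40):
    M=cv2.getRotationMatrix2D((u,v),ang,k);M[:,2]+=[r*k-u,r*k-v]
    return cv2.warpAffine(img,M,(2*r*k,2*r*k),flags=cv2.INTER_CUBIC)
E
python3 - <<'E'
from h import *
s=robot.read_state();c=read_camera("wrist");b=read_camera("top");M=PW(s,c)
for p in((324,181),(248,108)):
  for z in(.146,.112):
    print(p,z,np.linalg.solve(np.c_[M[:,:2],-np.r_[p,1]],-(M[:,2]*z+M[:,3]))[:2])
X=cv2.triangulatePoints(M,P(b),np.array([324.,181]),np.array([328.1,142.9]));print((X[:3]/X[3]).ravel())
cv2.imwrite("pics/d1.png",win(c["image"],248,108,45 if 0 else 40))
E
```

```text
(324, 181) 0.146 [ 0.57441321 -0.05184346]
(324, 181) 0.112 [ 0.56750687 -0.05436673]
(248, 108) 0.146 [0.61326023 0.02958667]
(248, 108) 0.112 [0.61057222 0.03590576]
[ 0.57201752 -0.05180216  0.13456878]
```

View pics/d1.png

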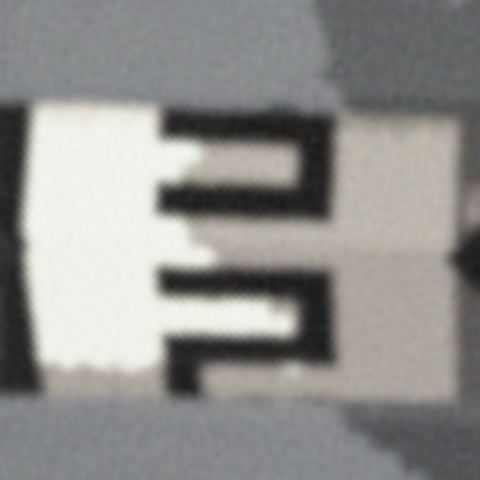

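```bash
python3 - <<'E'
from h import *
s=robot.read_state();c=read_camera("wrist");M=PW(s,c)
C=-np.linalg.inv(M[:,:3])@M[:,3];print("cam",C)
for n in("top","scene"):
  m=P(read_camera(n));print(n,-np.linalg.inv(m[:,:3])@m[:,3])
print(R.from_rotvec(s["orientation"]).as_matrix().round(3).tolist())
# upper/lower/mid points in crop -> px -> world at z=.112
A=cv2.getRotationMatrix2D((248,108),40,6);A[:,2]+=[240-248,240-108];I=cv2.invertAffineTransform(A)
for n,q in dict(top=(240,105),bot=(240,400),left=(25,250),right=(468,258),cutR=(460,110)).items():
  p=I@np.r_[q,1];print(n,p,np.linalg.solve(np.c_[M[:,:2],-np.r_[p,1]],-(M[:,2]*.112+M[:,3]))[:2])
E
```

```text
cam [ 0.63737722 -0.02997113  0.45948717]
top [ 0.33709415 -0.00237198  1.42234714]
scene [1.23871736 0.07107227 1.14200467]
[[0.947, 0.322, -0.001], [0.322, -0.947, -0.0], [-0.001, 0.0, -1.0]]
top [262.46272122  90.76400003] [0.62946762 0.02608279]
bot [230.85899708 128.42785182] [0.58668317 0.04485668]
left [219.47876144  86.24351806] [0.62047618 0.06486167]
right [275.18132601 134.7240625 ] [0.59463348 0.00316436]
cutR [290.01536112 114.97124942] [ 0.61681147 -0.00472546]
```

The wrist camera is nearly overhead, but the window seems to show parts of two digits, maybe 3 above 2. At least two strokes are needed in any case, so I'll come down to the cap, look from closer and make the first stroke.

```bash
python3 -m inch '[1,-1,-25,0,0, 1,-1,-60,0,0, 1,-1,-90,0,0, 1,-1,-104,0,0, 1,-1,-104,0,0]'
python3 - <<'E'
from h import *
s=robot.read_state();c=read_camera("wrist");M=PW(s,c);print(s["t"],s["tool_pos"],s["force"])
p=M@[.608,.035,.112,1];p=p[:2]/p[2];print(p)
cv2.imwrite("pics/d2.png",win(c["image"],*map(float,p),40,5,55))
E
```

```text
t: 2.58
tool_pos: [0.5684, -0.0532, 0.1521]
orientation: [-3.097, -0.512, 0.011]
force: [-0.0, -0.3, -0.7]
opening: 0.0002
gripper_force: 0.0
2.5833 [ 0.56840285 -0.05320634  0.15208499] [-0.00788198 -0.27615675 -0.7082796 ]
[213.0721618  110.21270412]
```

View pics/d2.png

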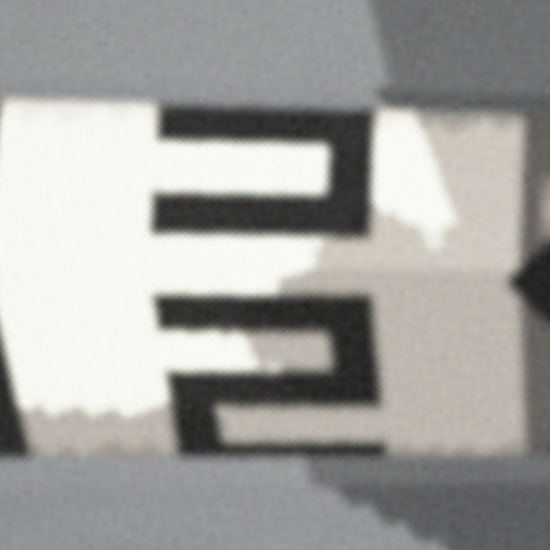

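The closer view shows the lower half of a 3 above a 2, with the face edge close to pointer level at (515,278). I'll make the first stroke and look again.

```bash
python3 -m inch '[3,1,-6,0,0, 3,1,-12,0,0, 3,1,-17,0,0, 3,1,-21,0,0, 3,1,-23,0,0, 3,1,-23,0,0]'; python3 -m inch '[0,0,10,0,0, 0,0,22,0,0, 0,0,26,0,0, 0,0,26,0,0, 0,0,26,0,0]'
python3 - <<'E'
from h import *
s=robot.read_state();c=read_camera("wrist");M=PW(s,c);print(s["t"],s["tool_pos"],s["force"])
p=M@[.608,.035,.112,1];p=p[:2]/p[2];print(p)
cv2.imwrite("pics/d3.png",win(c["image"],*map(float,p),40,5,55))
E
```

```text
t: 3.13
tool_pos: [0.5745, -0.0518, 0.1333]
orientation: [-3.099, -0.514, 0.001]
force: [-0.1, -0.4, -0.3]
opening: 0.0002
gripper_force: 0.0
t: 3.55
tool_pos: [0.5756, -0.052, 0.1612]
orientation: [3.098, 0.514, 0.003]
force: [-0.5, -0.0, 0.0]
opening: 0.0004
gripper_force: 0.0
3.55 [ 0.57558117 -0.05200741  0.16115705] [-0.47985164 -0.00234344  0.02706986]
[216.05141318 121.25889608]
```

View pics/d3.png

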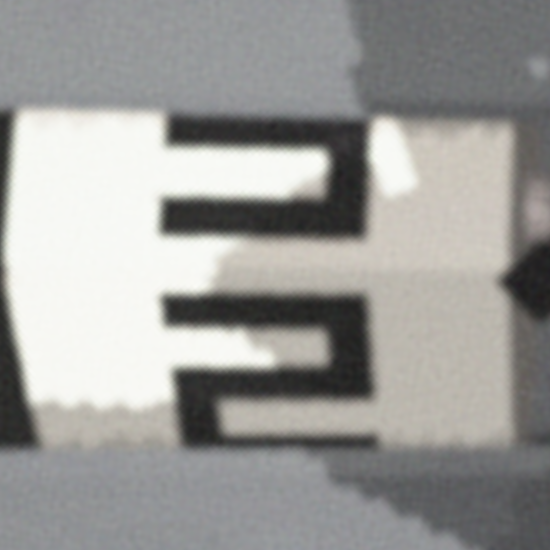

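No force even at z = 0.133, and the drum has not moved. So the cap top is lower than stated, which agrees with my triangulated 0.135. I'll go lower step by step until I feel contact.

```bash
python3 -m inch '[0,0,-12,0,0, 0,0,-22,0,0, 0,0,-26,0,0, 0,0,-28,0,0, 0,0,-28,0,0]'; python3 -m inch '[0,0,-1,0,0, 0,0,-2,0,0,0,0,-2,0,0]';python3 -m inch '[0,0,-1,0,0, 0,0,-2,0,0,0,0,-2,0,0]'; python3 - <<'E'
from h import *
b=read_camera("scene");pb,sb=blob(b,304,237,14);print(pb,sb)
cv2.imwrite("pics/s2.png",cv2.resize(b["image"][190:310,240:400],None,fx=4,fy=4,interpolation=2))
E
```

```text
t: 4.02
tool_pos: [0.5738, -0.0517, 0.1302]
orientation: [-3.098, -0.514, 0.004]
force: [-0.1, -0.2, 0.2]
opening: 0.0001
gripper_force: 0.0
t: 4.27
tool_pos: [0.575, -0.0519, 0.13]
orientation: [3.099, 0.514, 0.001]
force: [-0.6, -0.1, -0.3]
opening: 0.0004
gripper_force: 0.0
t: 4.52
tool_pos: [0.5747, -0.0518, 0.1278]
orientation: [-3.099, -0.514, -0.0]
force: [-0.2, -0.3, -0.5]
opening: 0.0001
gripper_force: 0.0
[304.04109589 240.97260274] [294 232  21  16 219]
```

View pics/s2.png

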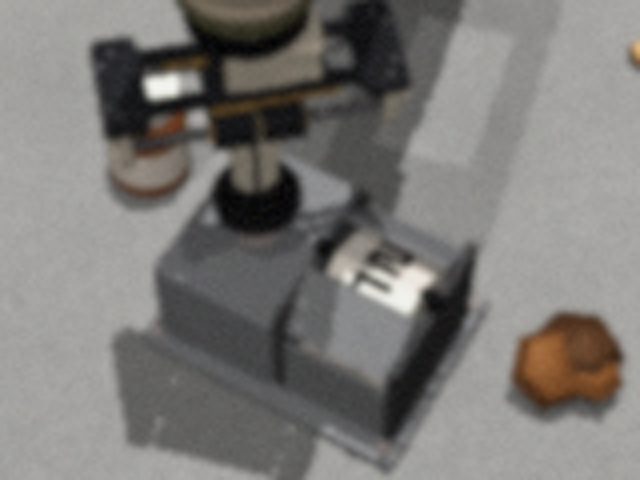

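The scene crop shows the fingertips at about (304,237), on or just above the middle of the cap, with no obvious cap movement. I'll compare projections of the TCP and the cap rim at different heights with the picture.

```bash
python3 - <<'E'
from h import *
s=robot.read_state();print(s["tool_pos"],s["force"],s["joint_torque"])
t=np.linspace(0,6.3,60);
for n,x,y,r in(("scene",304,237,14),("top",329,143,16)):
  c=read_camera(n);M=P(c)
  q=M@np.r_[s["tool_pos"],1];print(n,"tcp",q[:2]/q[2])
  for top in(.146,.137,.128):
    pts=np.array([[.572+.031*np.cos(a),-.052+.031*np.sin(a),z] for a in t for z in(top,top-.017)])
    q=np.c_[pts,np.ones(len(pts))]@M.T;q=q[:,:2]/q[:,2:];print(top,"bbox",q.min(0).round(1),q.max(0).round(1))
  im0=cv2.imread(f"pics/{n}0.png")
  print("before",blob(dict(image=im0),x,y,r)[1],"now",blob(c,x,y,r)[1])
E
```

```text
[ 0.57474174 -0.05186815  0.12778681] [-0.472828   -0.81233764 -0.40294427] [-2.73584490e-03 -5.34924567e+01 -4.81654501e+01  5.04390243e-02
 -9.14380071e-02  6.70046734e-05]
scene tcp [303.62367028 241.28472728]
0.146 bbox [292.  227.3] [315.1 249.8]
0.137 bbox [292.2 229.2] [315.1 251.7]
0.128 bbox [292.3 231.1] [315.1 253.4]
before [294 230  20  18 295] now [294 232  21  16 216]
top tcp [328.22012442 142.34525041]
0.146 bbox [316.9 130.8] [340.  154.5]
0.137 bbox [316.9 131.4] [339.8 155. ]
0.128 bbox [316.8 132.1] [339.6 155.5]
before [318 133  21  21 349] now [321 139  24  15 179]
```

Inconclusive. I'll keep going down in 1–2 mm steps and watch the force.

```bash
for i in 1; do python3 -m inch '[0,0,-1,0,0,0,0,-2,0,0,0,0,-2,0,0]'; done; python3 -m inch '[0,0,-1,0,0,0,0,-2,0,0,0,0,-2,0,0]'; python3 - <<'E'
from h import *
s=robot.read_state();c=read_camera("wrist");M=PW(s,c);print(s["t"],s["tool_pos"],s["force"])
p=M@[.590,.0,.112,1];p=p[:2]/p[2];print(p)
cv2.imwrite("pics/d4.png",win(c["image"],*map(float,p),40,4,75))
E
```

```text
t: 4.92
tool_pos: [0.5746, -0.0518, 0.1255]
orientation: [-3.099, -0.514, 0.001]
force: [0.3, 0.6, 0.1]
opening: 0.0008
gripper_force: 0.0
t: 5.17
tool_pos: [0.5746, -0.0519, 0.1235]
orientation: [-3.099, -0.514, 0.001]
force: [0.2, 0.2, -0.4]
opening: 0.0004
gripper_force: 0.0
5.1667 [ 0.57458695 -0.05185284  0.12351374] [ 0.20844116  0.20794722 -0.4104736 ]
[248.15969074 171.35459994]
```

View pics/d4.png

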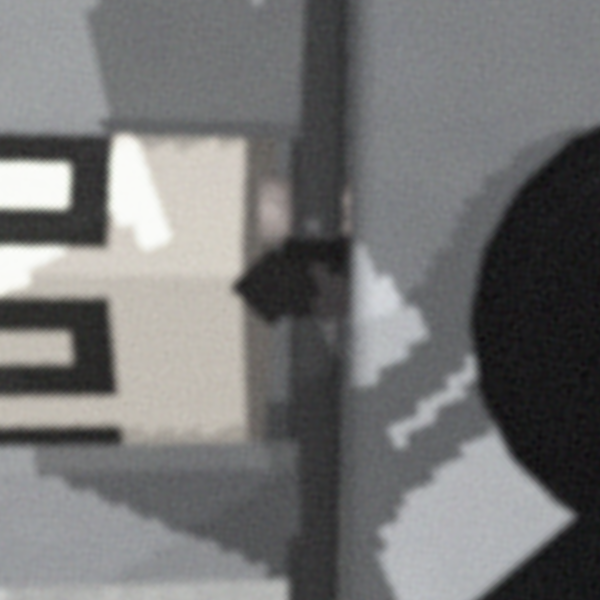

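Still no force at z = 0.1235. I'll fit the cap's height and position from its rim in the wrist view, together with the top view.

```bash
python3 - <<'E'
from h import *
from scipy.optimize import least_squares
s=robot.read_state();c=read_camera("wrist");M=PW(s,c)
im=cv2.imread("pics/w1.png")
# old pose for w1
s1=dict(orientation=[-3.09800191,-.517771381,9.75e-4],tool_pos=[.57162588,-.05022167,.26015895]);M1=PW(s1,c)
g=im.max(2);m=(g<60).astype(np.uint8);n,l,st,ce=cv2.connectedComponentsWithStats(m);i=l[181,324];print(st[i],ce[i])
cn=max(cv2.findContours((l==i).astype(np.uint8),0,1)[0],key=len)[:,0].astype(float)
t=np.linspace(0,2*np.pi,720)
def res(p):
    q=np.c_[p[0]+.031*np.cos(t),p[1]+.031*np.sin(t),np.full(720,p[2]),np.ones(720)]@M1.T;q=q[:,:2]/q[:,2:]
    return np.array([np.hypot(*(q-k).T).min() for k in cn])
sel=cn[:,1]<st[i][1]+35 if st[i][3]>80 else cn[:,1]<999
cn=cn[sel]
for z in(.11,.116,.122,.128,.134,.14,.146,.152):
    r=least_squares(lambda p:res([*p,z]),[.572,-.052]);print(z,r.x.round(4),np.sqrt(np.mean(r.fun**2)).round(2))
print(cv2.fitEllipse(cn.astype(np.float32)))
E
```

```text
[ 292  149   65   65 3378] [324.12255773 181.26346951]
0.11 [ 0.5672 -0.0535] 1.55
0.116 [ 0.5684 -0.0531] 1.04
0.122 [ 0.5695 -0.0526] 0.58
0.128 [ 0.5707 -0.0522] 0.47
0.134 [ 0.5719 -0.0518] 0.9
0.14 [ 0.573  -0.0514] 1.47
0.146 [ 0.5742 -0.0509] 2.1
0.152 [ 0.5753 -0.0505] 2.75
((324.1188049316406, 181.26292419433594), (64.34598541259766, 64.98632049560547), 121.6886978149414)
```

```bash
python3 - <<'E'
from h import *
from scipy.optimize import least_squares
s=robot.read_state();c=read_camera("wrist");M1=PW(s,c);im=c["image"]
u=M1@[.572,-.052,.13,1];u=u[:2]/u[2];print("capc",u, s["tool_pos"])
g=im.max(2)
t=np.linspace(0,2*np.pi,720)
# radial edge search on upper half
cn=[]
for a in np.linspace(np.pi*1.05,np.pi*1.95,60):
    r=np.arange(15,75,.5);x=u[0]+r*np.cos(a);y=u[1]+r*np.sin(a)
    v=cv2.remap(g,x.astype(np.float32)[None],y.astype(np.float32)[None],1)[0]
    k=np.argmax(v>60)
    if v[k]>60: cn.append((x[k],y[k]))
cn=np.array(cn);print(cn[::10].round(1).tolist())
def res(p):
    q=np.c_[p[0]+.031*np.cos(t),p[1]+.031*np.sin(t),np.full(720,p[2]),np.ones(720)]@M1.T;q=q[:,:2]/q[:,2:]
    return np.array([np.hypot(*(q-k).T).min() for k in cn])
for z in(.104,.11,.116,.122,.128,.134,.14,.146,.152):
    r=least_squares(lambda p:res([*p,z]),[.572,-.052],loss="soft_l1",f_scale=.5);print(z,r.x.round(4),np.median(r.fun).round(2))
cv2.imwrite("pics/w4.png",im)
E
```

```text
capc [321.06910258 235.68109249] [ 0.5746736  -0.05182092  0.12371203]
[[306.3, 233.3], [276.8, 203.0], [298.0, 188.5], [322.3, 184.2], [345.9, 190.6], [365.2, 206.3]]
0.104 [ 0.566  -0.0529] 1.3
0.11 [ 0.5671 -0.0525] 1.05
0.116 [ 0.5683 -0.0522] 0.85
0.122 [ 0.5695 -0.052 ] 0.61
0.128 [ 0.5706 -0.0517] 0.34
0.134 [ 0.5717 -0.0514] 0.28
0.14 [ 0.5729 -0.0511] 0.46
0.146 [ 0.574  -0.0507] 0.71
0.152 [ 0.5751 -0.0503] 1.04
```

View pics/w4.png

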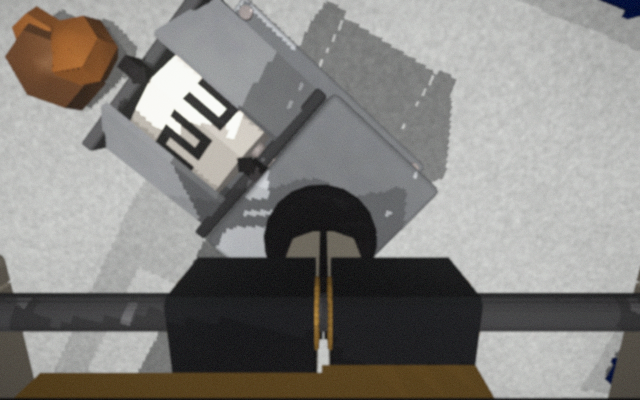

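The fitted cap height is unchanged at about 0.13, so it hasn't been moved or touched. I'll continue down, watching the force.

```bash
python3 -m inch '[0,0,-1,0,0,0,0,-2,0,0,0,0,-2,0,0]'; python3 -m inch '[0,0,-1,0,0,0,0,-2,0,0,0,0,-2,0,0]'
```

```text
t: 5.57
tool_pos: [0.5746, -0.0518, 0.1215]
orientation: [-3.099, -0.514, 0.001]
force: [0.0, 0.1, 0.3]
opening: 0.0005
gripper_force: 0.0
t: 5.82
tool_pos: [0.5746, -0.0518, 0.1195]
orientation: [-3.099, -0.514, 0.001]
force: [0.1, 0.5, 0.5]
opening: 0.0005
gripper_force: 0.0
```

```bash
python3 -m inch '[0,0,-1,0,0,0,0,-2,0,0,0,0,-2,0,0]'; python3 -m inch '[0,0,-1,0,0,0,0,-2,0,0,0,0,-2,0,0]'; python3 - <<'E'
from h import *
s=robot.read_state();c=read_camera("wrist");M=PW(s,c)
q=M@np.r_[s["tool_pos"],1];print("tcp px",q[:2]/q[2]);
for y in range(180,262,4): print(y,c["image"][y,[300,310,316,322,328,334,344]].max(1))
E
```

```text
t: 6.07
tool_pos: [0.5746, -0.0518, 0.1175]
orientation: [-3.099, -0.514, 0.001]
force: [-1.0, -0.0, 0.3]
opening: 0.0004
gripper_force: 0.0
t: 6.32
tool_pos: [0.5746, -0.0518, 0.1156]
orientation: [-3.099, -0.514, 0.0]
force: [-0.2, -0.2, -0.2]
opening: 0.0004
gripper_force: 0.0
tcp px [322.28991933 227.68859294]
180 [133 129 124 133 130 130 131]
184 [108 103 102 105 124 130 132]
188 [105  80  63  53  63 128 134]
192 [35 27 23 31 29 26 91]
196 [30 28 28 27 33 22 29]
200 [24 34 29 28 31 25 29]
204 [33 24 32 25 24 23 31]
208 [32 28 25 30 28 22 32]
212 [28 18 28 27 27 26 26]
216 [23 30 25 33 24 25 29]
220 [28 22 27 30 21 24 22]
224 [26 25 25 23 26 23 26]
228 [23 27 29 23 28 17 24]
232 [ 25  77 105  20 103  91  26]
236 [ 92 111 108  19 107 111 102]
240 [111 110 110  23 101 111 110]
244 [109 114 112  24 105 113 111]
248 [111 108 111  24 101 111 110]
252 [108 113 112  20 105 112 108]
256 [ 95  92 104  23 102  92  94]
260 [23 25 85 16 91 20 20]
```

```bash
cat >> h.py <<'E'
def rim(im,M,z0=.13,xy=(.572,-.052)):
    u=M@[*xy,z0,1];u=u[:2]/u[2];g=im.max(2);cn=[]
    for a in np.linspace(np.pi*1.1,np.pi*1.9,60):
        r=np.arange(15,75,.25);x=(u[0]+r*np.cos(a)).astype(np.float32)[None];y=(u[1]+r*np.sin(a)).astype(np.float32)[None]
        v=cv2.remap(g,x,y,1)[0];k=np.argmax(v>60)
        if v[k]>60: cn.append((x[0,k],y[0,k]))
    return np.array(cn)
T=np.linspace(0,2*np.pi,720)
def rres(p,M,cn):
    q=np.c_[p[0]+p[3]*np.cos(T),p[1]+p[3]*np.sin(T),np.full(720,p[2]),np.ones(720)]@M.T;q=q[:,:2]/q[:,2:]
    return np.array([np.hypot(*(q-k).T).min() for k in cn])
E
python3 - <<'E'
from h import *
from scipy.optimize import least_squares
c=read_camera("wrist");s=robot.read_state();im3=c["image"]
o=[-3.099,-.514,.001]
V=[("w1",cv2.imread("pics/w1.png"),dict(orientation=[-3.098,-.51777,.001],tool_pos=[.57163,-.05022,.26016])),
   ("w4",cv2.imread("pics/w4.png"),dict(orientation=o,tool_pos=[.57467,-.05182,.12371])),
   ("now",im3,s)]
D=[]
for n,im,ss in V:
    M=PW(ss,c);cn=rim(im,M);D.append((M,cn))
    xy=least_squares(lambda p:rres([.572,p[0],p[1],.031],M,cn),[-.052,.13],loss="soft_l1",f_scale=.5)
    r=least_squares(lambda p:rres([*p,.031],M,cn),[.572,-.052,.13],loss="soft_l1",f_scale=.5)
    print(n,"x fixed: y,z",xy.x.round(4),"free",r.x.round(4),np.median(r.fun).round(2))
for A in((0,1),(0,2),(1,2)):
    r=least_squares(lambda p:np.concatenate([rres(p,*D[i]) for i in A]),[.572,-.052,.13,.031],loss="soft_l1",f_scale=.5,x_scale=[.01]*4);print(A,r.x.round(4),r.cost.round(2))
E
```

```text
w1 x fixed: y,z [-0.0514  0.1357] free [ 0.5709 -0.052   0.1245] 0.21
w4 x fixed: y,z [-0.0514  0.1354] free [ 0.5714 -0.0516  0.1324] 0.24
now x fixed: y,z [-0.0513  0.136 ] free [ 0.5317 -0.063  -0.062 ] 2.89
(0, 1) [ 0.5725 -0.0513  0.1349  0.0305] 6.09
(0, 2) [ 0.5736 -0.0501  0.0748  0.0223] 242.84
(1, 2) [ 0.5773 -0.0496  0.1466  0.0281] 404.46
```

I've used all ten pictures, so from here I use numbers only. Both the wrist and scene views suggest the visible fingertips end about 20 mm above the reported TCP, so I'll keep descending in small steps with force checks.

```bash
for i in 1; do python3 -m inch '[0,0,-1,0,0,0,0,-2,0,0,0,0,-2,0,0]'|grep -E "tool|force"; python3 -m inch '[0,0,-1,0,0,0,0,-2,0,0,0,0,-2,0,0]'|grep -E "tool|force"; done; python3 - <<'E'
from h import *
s=robot.read_state();c=read_camera("wrist");im=c["image"];M=PW(s,c)
w=cv2.imread("pics/w4.png");
def prof(i,col): return i[170:262:3,col].max(1) if i.ndim==3 else 0
print("w1 ",cv2.imread("pics/w1.png")[212:262:3,314].max(1));print("w4 ",w[212:262:3,314].max(1));print("now",im[212:262:3,314].max(1))
cn=rim(im,M);print(cn[::6].round(1).tolist());print(s["joint_torque"])
# drum area change vs w4: compare world-plane rectified window
def rect(i,Mx):
    g=np.array([[[.608+x*.916+y*.40,.035-x*.40+y*.916,.112,1] for y in np.linspace(.03,-.03,61)] for x in np.linspace(.022,-.022,45)])@Mx.T
    g=(g[...,:2]/g[...,2:]).astype(np.float32);return cv2.remap(i,g[...,0],g[...,1],1)
M4=PW(dict(orientation=[-3.099,-.514,.001],tool_pos=[.57467,-.05182,.12371]),c)
a=rect(w,M4).max(2);b=rect(im,M).max(2);print("corr",np.corrcoef((a<70).ravel(),(b<70).ravel())[0,1])
E
```

```text
tool_pos: [0.5746, -0.0518, 0.1136]
force: [-0.6, 0.5, -0.8]
gripper_force: 0.0
tool_pos: [0.5747, -0.0518, 0.1117]
force: [-0.6, 0.5, 1.6]
gripper_force: 0.6
w1  [ 46 168 175 170 163 169 163  95  98  97  99  97  99  98 101  61  29]
w4  [ 20  24  28  22  24  20  35 108 111 109 107 108 108 110 112  75  30]
now [ 26  24  28  27  23  30  44 111 114 111 112 110 118 110 109  70  32]
[[306.70001220703125, 239.10000610351562], [308.29998779296875, 235.6999969482422], [310.79998779296875, 232.6999969482422], [313.8999938964844, 230.5], [308.0, 189.8000030517578], [322.1000061035156, 188.5], [335.79998779296875, 191.60000610351562], [328.5, 230.8000030517578], [331.6000061035156, 233.1999969482422], [333.8999938964844, 236.1999969482422]]
[-8.79400381e-03 -5.32014441e+01 -4.73343623e+01  4.57297498e-02
 -1.38834841e-01 -1.92917632e-04]
corr 0.9688379298220338
```

First contact: about 1.6 N at a reported z of about 0.112. I'll press on from here.

```bash
for i in 1; do python3 -m inch '[0,0,-1,0,0,0,0,-2,0,0,0,0,-3,0,0,0,0,-3,0,0]'|grep -E "tool|force"; python3 -m inch '[0,0,-1,0,0,0,0,-2,0,0,0,0,-3,0,0,0,0,-3,0,0]'|grep -E "tool|force";python3 -m inch '[0,0,-1,0,0,0,0,-2,0,0,0,0,-3,0,0,0,0,-3,0,0]'|grep -E "tool|force"; done
```

```text
tool_pos: [0.5748, -0.0519, 0.1086]
force: [0.6, 1.1, 0.9]
gripper_force: 0.7
tool_pos: [0.5748, -0.0518, 0.1056]
force: [-0.7, -0.0, 1.5]
gripper_force: 0.8
tool_pos: [0.5748, -0.0519, 0.1026]
force: [0.1, 0.8, 0.8]
gripper_force: 0.9
```

```bash
python3 -m inch '[0,0,-1,0,0,0,0,-2,0,0,0,0,-3,0,0,0,0,-3,0,0]'|grep -E "tool|force"; python3 -m inch '[0,0,-1,0,0,0,0,-2,0,0,0,0,-3,0,0,0,0,-3,0,0]'|grep -E "tool|force";python3 -m inch '[0,0,-1,0,0,0,0,-1,0,0,0,0,-1,0,0]'|grep -E "tool|force"; cat >> h.py <<'E'
def rect(i,Mx):
    g=np.array([[[.608+x*.916+y*.40,.035-x*.40+y*.916,.112,1] for y in np.linspace(.03,-.03,61)] for x in np.linspace(.022,-.022,45)])@Mx.T
    g=(g[...,:2]/g[...,2:]).astype(np.float32);return cv2.remap(i,g[...,0],g[...,1],1).max(2)
def show():
    s=robot.read_state();c=read_camera("wrist");r=rect(c["image"],PW(s,c))
    print(s["t"],s["tool_pos"].round(4),s["force"].round(1))
    for row in r[::2]: print("".join("#" if v<75 else "." for v in row))
E
python3 -c "from h import *;show()"
```

```text
tool_pos: [0.5748, -0.0519, 0.0996]
force: [1.0, 0.1, 1.5]
gripper_force: 1.0
tool_pos: [0.5748, -0.0519, 0.0966]
force: [0.1, 0.3, 2.4]
gripper_force: 1.1
tool_pos: [0.5748, -0.0519, 0.0958]
force: [1.0, -0.6, 2.1]
gripper_force: 1.1
8.8833 [ 0.5748 -0.0519  0.0958] [ 1.  -0.6  2.1]
.............................................................
.............................................................
.............................................................
.............................................................
.................####################........................
.................########################....................
......................................####...................
......................................####...................
......................................####...................
......................................####...................
.................#########################...................
.................#########.###############...................
.....................................#####...................
......................................####...................
......................................####...................
......................................####...................
.................#########################...................
.................#########################...................
.............................................................
.............................................................
.............................................................
.............................................................
..................##########################.................
```

The window now shows a complete, centred 3. I'll press to the firm stop, release and look.

```bash
python3 -m inch '[0,0,-1,0,0,0,0,-1,0,0]'|grep -E "tool|force"; python3 -m inch '[0,0,-1,0,0,0,0,-2,0,0,0,0,-2,0,0]'|grep -E "tool|force";python3 -c "from h import *;show()"
```

```text
tool_pos: [0.5749, -0.0519, 0.0953]
force: [-2.0, 0.5, 5.5]
gripper_force: 2.5
tool_pos: [0.5751, -0.0519, 0.0951]
force: [-7.7, 0.7, 17.2]
gripper_force: 8.6
9.35 [ 0.5751 -0.0519  0.0951] [-7.7  0.7 17.2]
.............................................................
.............................................................
.............................................................
.............................................................
.................####################........................
.................###################.........................
.............................................................
......................................####...................
......................................####...................
......................................####...................
.................#########################...................
.................#########################...................
.....................................#####...................
.....................................#####...................
......................................####...................
......................................####...................
.................#########################...................
.................#########################...................
.............................................................
.............................................................
.............................................................
.............................................................
...................#########################.................
```

```bash
python3 -m inch '[0,0,8,0,0,0,0,16,0,0,0,0,24,0,0,0,0,26,0,0,0,0,26,0,0]'|grep -E "tool|force|t:"; python3 -c "from h import *;show()"
```

```text
t: 9.82
tool_pos: [0.5753, -0.052, 0.1197]
force: [0.1, 0.4, -0.2]
gripper_force: 0.0
9.8167 [ 0.5753 -0.052   0.1197] [ 0.1  0.4 -0.2]
.............................................................
.............................................................
.............................................................
.............................................................
.................########################....................
.................########################....................
......................................###....................
......................................####...................
......................................####...................
.....................................#####...................
.................#########################...................
.................#########################...................
.....................................#####...................
......................................####...................
......................................####...................
......................................####...................
.................#########################...................
.................#########################...................
.............................................................
.............................................................
.............................................................
.............................................................
..................##########################.................
```

```bash
python3 - <<'E'
from h import *
c=read_camera("wrist");s=robot.read_state();r=rect(c["image"],PW(s,c))
w=rect(cv2.imread("pics/w4.png"),PW(dict(orientation=[-3.099,-.514,.001],tool_pos=[.57467,-.05182,.12371]),c))
for a,b in zip(w[::2],r[::2]): print(*["".join("#" if v<75 else "." for v in q) for q in(a,b)])
E
```

```text
............................................................. .............................................................
..................########################................... .............................................................
..................##.................#####................... .............................................................
......................................####................... .............................................................
......................................####................... .................#########################...................
......................................####................... .................#########################...................
.....................................#####................... ......................................####...................
.................#########################................... ......................................####...................
................##########################................... ......................................####....
[... 1051 characters left out ...]
.................. .................#########################...................
..................#########################.................. .............................................................
..................#########################.................. .............................................................
..................#####...................................... .............................................................
..................#####...................................... .............................................................
..................#####...................................... ..................##########################.................
```

The drum was standing halfway between 2 and 3, and the stroke seated it at 3. Next a full stroke, checking the drum after it.

```bash
python3 -m inch '[0,0,-7,0,0,0,0,-13,0,0,0,0,-19,0,0,0,0,-24,0,0,0,0,-25,0,0,0,0,-25,0,0,0,0,-15,0,0,0,0,-5,0,0,0,0,1,0,0,0,0,1,0,0]'|grep -E "tool|force|t:"; python3 -c "from h import *;show()"
```

```text
t: 10.75
tool_pos: [0.5756, -0.052, 0.1214]
force: [-0.1, -0.3, -0.5]
gripper_force: 0.0
10.75 [ 0.5756 -0.052   0.1214] [-0.1 -0.3 -0.5]
.............................................................
.............................................................
.............................................................
.............................................................
.................####.................###....................
.................###..................###....................
.................###..................####...................
.................###..................####...................
.................####.................####...................
.................####................#####...................
.................#########################...................
.................#########################...................
.....................................#####...................
......................................####...................
......................................####...................
......................................####...................
......................................####...................
......................................####...................
.............................................................
.............................................................
.............................................................
.............................................................
..................##########################.................
```

4 stands in the window. Next stroke.

```bash
python3 -m inch '[0,0,-7,0,0,0,0,-13,0,0,0,0,-19,0,0,0,0,-24,0,0,0,0,-26,0,0,0,0,-26,0,0,0,0,-15,0,0,0,0,-5,0,0,0,0,1,0,0,0,0,0,0,0]'|grep -E "tool|force|t:"; python3 -c "from h import *;show()"
```

```text
t: 11.63
tool_pos: [0.5757, -0.052, 0.1215]
force: [-0.2, -0.8, -0.8]
gripper_force: 0.0
11.6333 [ 0.5757 -0.052   0.1215] [-0.2 -0.8 -0.8]
.............................................................
.............................................................
.............................................................
.............................................................
.................########################....................
.................#########################...................
.................####........................................
.................####........................................
.................####........................................
.................####........................................
.................#########################...................
.................#.#######################...................
.....................................#####...................
......................................####...................
......................................####...................
......................................####...................
.................#########################...................
.................#########################...................
.............................................................
.............................................................
.............................................................
.............................................................
..................#####................####..................
```

```bash
python3 -m inch '[0,0,-7,0,0,0,0,-13,0,0,0,0,-19,0,0,0,0,-24,0,0,0,0,-26,0,0,0,0,-26,0,0,0,0,-15,0,0,0,0,-5,0,0,0,0,1,0,0,0,0,0,0,0]'|grep -E "tool|force|t:"; python3 -c "from h import *;show()"
```

```text
t: 12.52
tool_pos: [0.5757, -0.052, 0.1215]
force: [1.0, 0.3, 0.6]
gripper_force: 0.0
12.5167 [ 0.5757 -0.052   0.1215] [1.  0.3 0.6]
.............................................................
.............................................................
.............................................................
.............................................................
.................########################....................
.................#########################...................
.................####........................................
.................####........................................
.................####........................................
.................####........................................
.................#########################...................
.................#########################...................
.................####................#####...................
.................####.................####...................
.................####.................####...................
.................####.................####...................
.................#########################...................
.................#########################...................
.............................................................
.............................................................
.............................................................
.............................................................
..................#########################..................
```

6 now. Last stroke, then I retreat upward.

```bash
python3 -m inch '[0,0,-7,0,0,0,0,-13,0,0,0,0,-19,0,0,0,0,-24,0,0,0,0,-26,0,0,0,0,-26,0,0,0,0,-15,0,0,0,0,-5,0,0,0,0,1,0,0,0,0,1,0,0]'|grep -E "tool|force|t:"; python3 -c "from h import *;show()"; python3 -m inch '[0,0,20,0,0,0,0,45,0,0,0,0,70,0,0,0,0,90,0,0,0,0,100,0,0,0,0,100,0,0,0,0,100,0,0]'|grep -E "tool|force|t:"; python3 -c "
from h import *
show()
for n,x,y,r in(('scene',304,237,14),('top',329,143,16)): print(blob(dict(image=cv2.imread(f'pics/{n}0.png')),x,y,r)[1],blob(read_camera(n),x,y,r)[1])"
```

```text
t: 13.4
tool_pos: [0.5756, -0.052, 0.1223]
force: [0.0, 0.2, 0.1]
gripper_force: 0.0
13.4 [ 0.5756 -0.052   0.1223] [0.  0.2 0.1]
.............................................................
.............................................................
.............................................................
.............................................................
.................########################....................
.................#########################...................
......................................####...................
......................................####...................
......................................####...................
......................................####...................
......................................####...................
......................................####...................
......................................####...................
......................................####...................
......................................####...................
......................................##
[... 1407 characters left out ...]
...............................####...................
......................................####...................
......................................####...................
......................................####...................
......................................####...................
.............................................................
.............................................................
.............................................................
.............................................................
..................#########################..................
[294 230  20  18 295] [293 230  21  18 303]
[318 133  21  21 349] [317 132  28  22 333]
```

7 stands centred in the window, the plunger is back up at its starting place, and the arm is clear.

```bash
python3 -c "from plant import job; print(job.close_job())"
```

```text
the job is handed in; nothing more can be done
None
```

The lot counter shows 7, centred between its pointers, the plunger is released and the arm is clear; the job was handed in at about 14 s, and I did not recheck the jar, lump, mug, loupe or brush, though the only contact felt was on the cap.

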